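Hang the walnut tasting paddle on its peg

ROBOT

A 6-joint arm with a two-finger parallel gripper is mounted at the origin on the work surface. World frame = base frame: x ahead of the robot, y to its left, z up, the work surface at z = 0. Lengths are in m, angles in rad, forces in N, time in s.
With the tool pointing down it reaches from about 0.35 to 0.975 m from the base axis. Payload 4.9 kg.
Tool frame: the origin (TCP) lies midway between the tips of the shut fingers; the grasp point (between the pads) lies 19 mm behind it; z points along the fingers, y is the line along which they close (so a half turn about z gives the same grasp; the last joint's range is limited). The gripper opens to 85 mm and grips with 20 to 120 N. Pads are 22 mm wide; open, the fingers measure 114 mm over their backs; the gripper's body (76 mm by 85 mm) begins 54 mm behind the grasp point. The pads swing forward as they close: fully open they stand 13 mm farther back than shut.
Start: joints at [1.06, 0.053, 1.613, -0, 1.476, -0.119], TCP at [0.239, 0.578, 0.231] pointing down, gripper open.
Joint ranges: [-3.01, 3.01], [-1.01, 2.22], [0.06, 2.58], [-1.02, 4.17], [0.09, 2.62], [-3.14, 3.14]. Speed limits (rad/s): [2.57, 2.57, 3.14, 3.14, 3.14, 3.14].

INTERFACE

Orientations are given as a rotation vector (axis times angle).
In Python, from station import ctrl, optics, job gives the robot as it stands.
- The arm moves only by the shell command python3 -m jog 'ROWS' [OPENING] [FORCE]. ROWS is JSON, a list of rows, each a list of 2 entries, a list of its own where there are three numbers: the shift along the tool's x, y, z in m, then the turn, a rotation vector about the tool's x, y, z in rad. A call has 1 to 5 rows; each row is the pose to reach, as a shift and turn from the pose commanded when the call began, along the tool's axes at that moment; what a row does not reach only later rows make up. A row lasts 1/10 s, in which the tool goes at most 50 mm and 8.59 degrees, less where a joint would pass 70% of its speed; a pose out of reach is approached as far as the arm can. A call with a gripper value outside its range is refused whole. OPENING is the opening, from 0 (shut) to 1 (fully open), set as the call begins (- or left out, the last holds). The fingers move at their own pace and stop on an object; FORCE is the grip in N (left out, the last holds). Time passes only in rows, so rows that repeat a pose let the fingers close. It gives the time, the measured TCP pose, the force, the opening and the grip force at its end, in the units of the state.
- ctrl.get_obs(): the state, without advancing time (a new reading comes with each control period).
- optics.get_image(name): name is "scene" or "top" or "wrist"; returns a dict with "image" (400x640x3 uint8, blue, green, red), "fx", "fy", "cx", "cy" (pixels), "rvec" (rotation vector, rad) and "tvec" (3), from world to camera coordinates, as OpenCV has them; the wrist camera has in their place "mount" (4x4, takes a point from camera to tool coordinates, whose origin is the TCP and whose axes are the flange's). Camera axes: x right, y down, z forward; pixel columns grow to the right and rows downward; lengths in m; the calibration is good to about 2 mm. A picture is of the moment at which its call begins: read the wrist's pose just before it. There is no depth.
- job.finish_job(): hands the job in; it is judged then, once.
The state is a dict: "t": time; "q": joint angles; "dq": joint speeds; "effort": joint torques, N m; "tool_pos": TCP position; "tool_rot": TCP orientation; "contact_force": force on the tool from outside, world axes, zero at the start; "wrist_torque": the same for the moment, N m; "opening": finger opening in m; "grip_force": force on a finger pad.
Only numpy, scipy, OpenCV 4.12 (cv2) and the standard library are available. Lean on these libraries where they do the work, as an engineer would, in place of code of your own. Each camera call takes 0.05 s, during which the arm holds its last target. There are 200 camera calls.

TASK

The dark walnut tasting paddle is lying on a cheese wheel: hang it up on the free yellow peg of the sloping rack. Keep hold of it while you thread the peg through its hole and bring it right down the peg, then let go so that it hangs straight down the slope, flat on both rails. Leave the pale paddle, the cheeses and the other goods on the counter where they are.

Things in the scene. Friction and masses are not known exactly. Their poses are not given: they have to be found in the camera images.
- paddle_neck (a point): Middle of the neck of the dark walnut tasting paddle, half-way through its 12 mm thickness: the place to grasp it. x points along the handle to the hole, y across, z normal to the flat. The neck is 26 mm wide, from x = -25 to +25 mm. At the start it sticks out level beyond the edge of the cheese it lies on (edge about 25 mm behind this point), with air below it.
- paddle: The walnut paddle (wood, about 0.11 kg, 12 mm thick); origin on its underside below paddle_neck, same axes. Blade 120 x 80 mm, from x = -145 to -25 mm, lying on the cheese at the start; the round end with the hole is 40 mm in diameter, centred at x = +45 mm.
- paddle_hole (a point): Centre of the hole in the round end of the walnut paddle, half-way through the thickness, 45 mm from paddle_neck, same axes. The round hole goes straight through along z, 15 mm in diameter. Pressing hard on this end levers the paddle round in the fingers: grip firmly and feel lightly.
- peg_rail: Upper rail of the fixed sloping wooden rack. Origin on its upper face, at the middle of the peg's short black slot. x points up the slope (towards the robot, 40 degrees from level), y along the rail, z straight out of the face (40 degrees from vertical, leaning away from the robot). Face from x = -18 to +22 mm. Pegs at y = +98 and -98 mm carry a slicer and a knife up to 46 mm wide, fixed.
- peg_slot (a point): Middle of the slot of the free yellow peg, on the rail's face, axes as peg_rail. The peg stands along +z, 10 mm in diameter, 38 mm tall, its end square with a 1 mm chamfer. It was left anywhere in the slot, up to 10 mm to either side (along y) of this point, at x = 0; stiff, 15 N to shift. Its place is not reported: look for it or feel for it with the paddle.
- lower_rail (a point): Middle of the lower rail's face, 155 mm down the slope in the same plane as the upper rail's face, 32 mm wide, axes as peg_rail; between the rails the rack is open for fingertips. The hung paddle has the peg through its hole, neck and blade down the slope (-x) and its underside on both rails.
- paddle_pale_neck (a point): Middle of the neck of the pale beech paddle, same shape as the walnut one, lying on the other cheese wheel. Leave it there.
- wheel_low: Cream cheese wheel, 180 mm in diameter, 70 mm high, 1.9 kg, loose; origin at the centre of its underside. The walnut paddle lies on it.
- wheel_high: Dark-rinded cheese wheel, 180 mm in diameter, 85 mm high, 2.3 kg, loose; origin at the centre of its underside. The pale paddle lies on it.
- bowl: White bowl, 124 mm in diameter, 45 mm high, loose; origin at the centre of its underside.
- jar: Amber glass jar, 64 mm in diameter, 65 mm high, loose; origin at the centre of its underside.
- small_cheese: Small golden cheese, 90 mm in diameter, 55 mm high, loose; origin at the centre of its underside.
- tin: Steel tin, 74 mm in diameter, 60 mm high, loose, beyond the rack; origin at the centre of its underside.
There are look-alikes about, which are no part of the job. Leave any blue or turquoise look-alike of the wheel_low alone.

How it is judged:
On the way, in this order (a step that is already met when the one before it is completed fails the run):
1. the walnut paddle is lifted clear of its cheese wheel (neck more than 120 mm above the counter) (height (world z) of paddle_neck above 0.12 m and contact force between paddle and wheel_low below 0.1 N), for 0.2 s.
2. the paddle, still held, is brought down the peg through its hole to within 10 mm of the rail (z of paddle_hole in the frame of peg_rail between 0 and 0.016 m and x of paddle_hole in the frame of peg_rail between -0.006 and 0.006 m and y of paddle_hole in the frame of peg_rail between -0.0138 and 0.0138 m and contact force between the fingers and paddle above 0.5 N), for 0.05 s.
At the end, for the whole second after the job is handed in: The walnut paddle hangs released and at rest on the yellow peg: hole centre within 5 mm of the slot's line and 13.8 mm of its middle, round end within 3.5 mm of the rail, flat on the rails within 0.08 rad, blade down the slope, straight within 0.26 rad (z of paddle_hole in the frame of peg_rail between 0.003 and 0.0095 m and x of paddle_hole in the frame of peg_rail between -0.005 and 0.005 m and y of paddle_hole in the frame of peg_rail between -0.0138 and 0.0138 m and x of paddle_neck in the frame of peg_rail below -0.03 m and angle between the z axis of paddle and the z axis of peg_rail, either way round below 0.08 rad and angle between the x axis of paddle and the x axis of peg_rail, either way round below 0.26 rad and linear speed of paddle below 0.02 m/s); the robot touches nothing.
It fails at once if the pale paddle is moved more than 30 mm (distance of paddle_pale_neck from where it was at the start of the episode above 0.03 m).
It fails at once if a cheese wheel is shoved more than 30 mm (distance of any of wheel_low, wheel_high from where it was at the start of the episode above 0.03 m).
It fails at once if the bowl, jar, small cheese or tin is moved more than 30 mm (distance of any of bowl, jar, small_cheese, tin from where it was at the start of the episode above 0.03 m).
It also fails if it takes over 54 s, if anything falls off the work surface, if the arm or the gripper's body presses on something with over 40 N, if the wrist force passes 120 N, or if a joint passes its speed limit or range.

## Working session

There is one attempt and no reset: what is moved stays moved. The work goes in short steps, Python scripts to look and compute and a shell command to move; the robot and the scene stay as the last step left them, time stands still between calls to the robot, and variables do not carry over. Pictures are saved under pics/ and viewed, at most 10 in all, crops included, and the job is handed in when it is done.

```bash
mkdir -p pics; ls
python3 - <<'E'
from station import ctrl, optics
import cv2,numpy as np
for n in("scene","top"):
    d=optics.get_image(n); cv2.imwrite(f"pics/{n}0.png",d["image"]); np.savez(f"{n}0.npz",**d)
    print(n,d["fx"],d["cx"],d["cy"],d["rvec"],d["tvec"])
d=optics.get_image("wrist");print(d["mount"],d["fx"])
o=ctrl.get_obs();print(o["t"],o["tool_pos"],o["tool_rot"],o["opening"])
E
```

```text
pics
scene 405.72078538757285 317.9827175171711 200.72854314938098 [ 0.98133697  2.33495705 -1.14049373] [ 0.35997665 -0.1016583   1.72318318]
top 440.46108858908906 323.87718317563525 188.97847695687258 [ 2.15986745 -2.15788684  0.10866031] [0.01116986 0.52618615 1.36363003]
[[ 4.95798210e-04 -9.46869290e-01 -3.21618256e-01  8.37273922e-02]
 [ 9.99999786e-01  3.31902965e-04  5.64424985e-04 -4.36803663e-04]
 [-4.27690632e-04 -3.21618467e-01  9.46869251e-01 -1.43759851e-01]
 [ 0.00000000e+00  0.00000000e+00  0.00000000e+00  1.00000000e+00]] 276.1162929877373
0.15 [0.23840634 0.57722126 0.23033255] [-6.11392559e-01 -3.08100647e+00  2.43371465e-03] 0.08519342029407158
```

View pics/scene0.png

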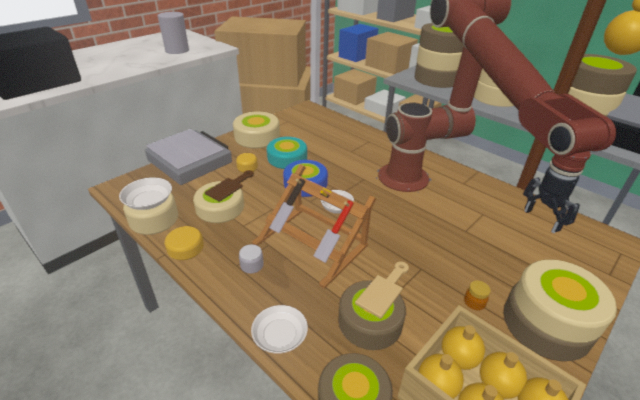

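View pics/top0.png

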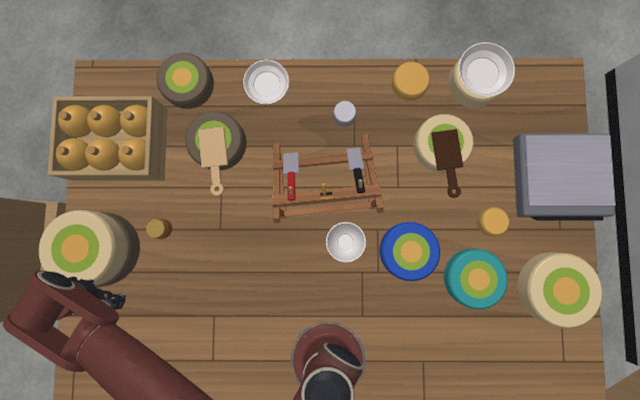

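The overview shows the walnut paddle on its cream wheel at top px ≈ (447,150), with the hole end at ≈ (455,190). The rack's free peg is near top px (323,190). I'll zoom in to measure.

Run:
```python
import cv2,numpy as np
t=cv2.imread("pics/top0.png");s=cv2.imread("pics/scene0.png")
f=lambda im,x,y,w,h,k:cv2.resize(im[y:y+h,x:x+w],None,fx=k,fy=k,interpolation=cv2.INTER_CUBIC)
a=f(t,265,130,130,96,6)[:288*2,:780]
a=f(t,265,130,130,100,3);b=f(t,405,105,100,100,3);c=f(s,250,160,130,100,3);d=f(s,190,160,100,100,3)
cv2.imwrite("pics/c1.png",np.vstack([np.hstack([a,b]),np.hstack([c,d])]))
```

```text
(no output)
```

View pics/c1.png

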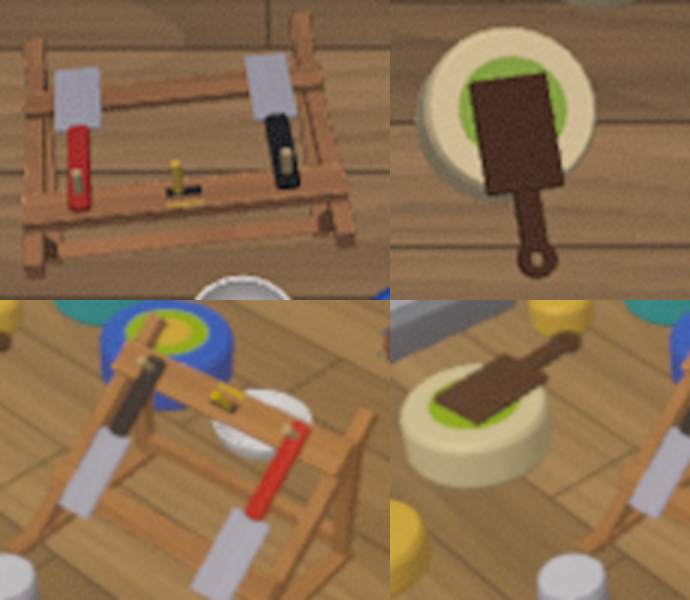

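The top crop puts the slot at ≈ (326,193.5), the peg base at ≈ (323.5,194) and the peg tip at ≈ (323.7,184). The hole is at ≈ (454,192), the neck at ≈ (451.3,176.7) and the blade end at ≈ (444.3,131.7). In the scene view the slot is at ≈ (324,193).

```bash
cat > h.py <<'E'
import cv2,numpy as np
from scipy.spatial.transform import Rotation as R
def cam(n):
    d=np.load(f"{n}0.npz");return d
def ray(d,u,v):
    r=cv2.Rodrigues(d["rvec"])[0]; c=-r.T@d["tvec"].ravel()
    w=r.T@np.array([(u-d["cx"])/d["fx"],(v-d["cy"])/d["fy"],1]);return c,w/np.linalg.norm(w)
def atz(d,u,v,z):
    c,w=ray(d,u,v);return c+w*(z-c[2])/w[2]
def tri(r1,r2):
    A=np.array([r1[1],-r2[1]]).T;s=np.linalg.lstsq(A,r2[0]-r1[0],rcond=None)[0]
    p,q=r1[0]+s[0]*r1[1],r2[0]+s[1]*r2[1];return (p+q)/2,np.linalg.norm(p-q)
E
python3 - <<'E'
from h import *
np.set_printoptions(precision=4,suppress=True)
T,S=cam("top"),cam("scene")
h,n,b=[atz(T,*p,.08) for p in((454,192),(451.3,176.7),(444.3,131.7))]
print(h,n,b); v=h-b; print("yaw",np.arctan2(v[1],v[0]), np.linalg.norm(v), "neck est",h+(b-h)/np.linalg.norm(v)*.045)
p,e=tri(ray(T,326,193.5),ray(S,324,193)); print("slot",p,e)
l,r=atz(T,265+25/3,130+210/3,p[2]),atz(T,265+345/3,130+183/3,p[2]);print(l,r,np.linalg.norm(l-r)); v=l-r;print("rack yaw",np.arctan2(v[1],v[0])-np.pi/2)
E
```

```text
[ 0.5114 -0.3839  0.08  ] [ 0.5583 -0.3771  0.08  ] [ 0.6983 -0.3599  0.08  ]
yaw -3.014045196908306 0.18843522454735148 neck est [ 0.556  -0.3781  0.08  ]
slot [0.4977 0.0033 0.1741] 0.0019056636426632168
[0.4786 0.1529 0.1741] [ 0.5043 -0.1486  0.1741] 0.3026419574542593
rack yaw 0.0850330669200392
```

```bash
cat >> h.py <<'E'
def rot(xdir,zdir):
    x,z=np.array(xdir,float),np.array(zdir,float);z/=np.linalg.norm(z);x-=z*(x@z);x/=np.linalg.norm(x)
    return np.array([x,np.cross(z,x),z]).T
def rel(pos,Rt):
    from station import ctrl
    o=ctrl.get_obs();r=R.from_rotvec(o["tool_rot"]).as_matrix()
    print("t",round(o["t"],2),"pos",np.round(o["tool_pos"],4),"q",np.round(o["q"],2),"F",np.round(o["contact_force"],1),"op",round(o["opening"],4),"grip",round(o["grip_force"],1))
    print("shift",np.round(r.T@(np.array(pos)-o["tool_pos"]),4),"turn",np.round(R.from_matrix(r.T@Rt).as_rotvec(),4))
def pad(yaw): return rot([np.cos(yaw),np.sin(yaw),0],[0,0,-1])
E
python3 -c "
from h import *
rel([.556,-.378,.17],pad(-3.014));rel([.43,0,.3],pad(-3.014))"
```

```text
t 0.15 pos [0.2384 0.5772 0.2303] q [ 1.06  0.05  1.61  0.    1.48 -0.12] F [-0.6 -0.4  0.3] op 0.0852 grip 0.0
shift [-0.6583 -0.7615  0.0614] turn [-0.0015 -0.0006 -0.5194]
t 0.15 pos [0.2384 0.5772 0.2303] q [ 1.06  0.05  1.61  0.    1.48 -0.12] F [-0.6 -0.4  0.3] op 0.0852 grip 0.0
shift [-0.3975 -0.4604 -0.069 ] turn [-0.0015 -0.0006 -0.5194]
```

```bash
python3 -m jog '[[[-0.16,-0.185,-0.07],[0,0,0]],[[-0.16,-0.185,-0.07],[0,0,0]],[[-0.16,-0.185,-0.07],[0,0,0]],[[-0.16,-0.185,-0.07],[0,0,0]],[[-0.16,-0.185,-0.07],[0,0,0]]]' && python3 -m jog '[[[-0.16,-0.185,0],[0,0,0]],[[-0.16,-0.185,0],[0,0,0]],[[-0.16,-0.185,0],[0,0,0]],[[-0.16,-0.185,0],[0,0,0]],[[-0.16,-0.185,0],[0,0,0]]]'
python3 -c "
from h import *
rel([.556,-.378,.17],pad(-3.014))"
```

```text
t: 0.65
tool_pos: [0.3145, 0.3477, 0.3002]
tool_rot: [0.61, 3.082, -0.001]
contact_force: [0.1, 0.3, 0.9]
opening: 0.0855
grip_force: 0.0
t: 1.15
tool_pos: [0.3918, 0.1154, 0.3]
tool_rot: [0.612, 3.081, 0.0]
contact_force: [1.3, 0.9, -0.1]
opening: 0.0856
grip_force: 0.0
t 1.15 pos [0.3918 0.1154 0.3   ] q [ 0.1  -0.53  1.99 -0.    1.68 -1.07] F [ 1.3  0.9 -0.1] op 0.0856 grip 0.0
shift [-0.3403 -0.3931  0.1301] turn [ 0.      0.0007 -0.5199]
```

```bash
python3 -m jog '[[[-0.16,-0.185,0],[0,0,0]],[[-0.16,-0.185,0],[0,0,0]],[[-0.16,-0.185,0],[0,0,0]],[[-0.16,-0.185,0],[0,0,0]],[[-0.16,-0.185,0],[0,0,0]]]' >/dev/null; python3 -m jog '[[[-0.16,-0.185,0],[0,0,-0.52]],[[-0.16,-0.185,0],[0,0,-0.52]],[[-0.16,-0.185,0],[0,0,-0.52]],[[-0.16,-0.185,0],[0,0,-0.52]],[[-0.16,-0.185,0],[0,0,-0.52]]]'
python3 -c "
from h import *
rel([.556,-.378,.17],pad(-3.014))"
```

```text
t: 2.15
tool_pos: [0.5464, -0.349, 0.2993]
tool_rot: [0.202, -3.135, -0.001]
contact_force: [0.5, 0.1, 1.1]
opening: 0.0856
grip_force: 0.0
t 2.15 pos [ 0.5464 -0.349   0.2993] q [-0.68  0.08  1.48  0.    1.59 -2.38] F [0.5 0.1 1.1] op 0.0856 grip 0.0
shift [-0.0059 -0.0301  0.1293] turn [ 0.0006 -0.0006  0.001 ]
```

```bash
python3 -m jog '[[[-0.006,-0.03,0.05],[0,0,0]],[[-0.006,-0.03,0.1],[0,0,0]],[[-0.006,-0.03,0.129],[0,0,0]],[[-0.006,-0.03,0.129],[0,0,0]],[[-0.006,-0.03,0.129],[0,0,0]]]' >/dev/null
cat >> h.py <<'E'
def wrist(name):
    from station import ctrl,optics
    o=ctrl.get_obs();d=optics.get_image("wrist");cv2.imwrite(f"pics/{name}.png",d["image"])
    M=np.eye(4);M[:3,:3]=R.from_rotvec(o["tool_rot"]).as_matrix();M[:3,3]=o["tool_pos"]
    E=np.linalg.inv(M@d["mount"])
    np.savez(f"{name}0.npz",rvec=cv2.Rodrigues(E[:3,:3])[0],tvec=E[:3,3],fx=d["fx"],fy=d["fy"],cx=d["cx"],cy=d["cy"])
E
python3 -c "
from h import *
wrist('w1');rel([.556,-.378,.17],pad(-3.014))"
```

```text
t 2.7 pos [ 0.5569 -0.3762  0.1734] q [-0.7   0.2   1.55 -0.    1.39 -2.4 ] F [ 0.5 -1.   0.8] op 0.0854 grip 0.0
shift [ 0.0011 -0.0017  0.0035] turn [-0.0022  0.0019  0.0008]
```

View pics/w1.png

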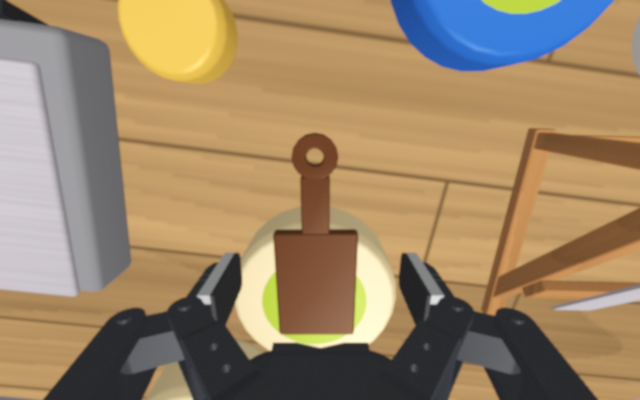

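The wrist view shows the hole at (315,156), the neck–blade junction at ≈ (316,232) and the blade's far edge at ≈ (316,332).

```bash
python3 -c "
from h import *
W=cam('w1');a,b,c=[atz(W,*p,.082) for p in((315,156),(316,232),(316,332))]
print(a,b,c);v=a-c;y=np.arctan2(v[1],v[0]);u=v/np.linalg.norm(v);n=a-u*.045
print('len',np.linalg.norm(a-b),'(70)',np.linalg.norm(v),'(190)',y,n)
n[2]=.076-.019
rel(n,pad(y))"
```

```text
[ 0.51369763 -0.38486059  0.082     ] [ 0.58377543 -0.37526849  0.082     ] [ 0.69996604 -0.3607772   0.082     ]
len 0.07073122622811444 (70) 0.1878188715798305 (190) -3.0130120016463375 [ 0.55832615 -0.37909039  0.082     ]
t 2.7 pos [ 0.5569 -0.3762  0.1734] q [-0.7   0.2   1.55 -0.    1.39 -2.4 ] F [ 0.5 -1.   0.8] op 0.0854 grip 0.0
shift [-0.0008 -0.0028  0.1165] turn [-0.0022  0.0019 -0.0001]
```

```bash
python3 -m jog '[[[-0.002,-0.001,0.04],[0,0,0]],[[-0.002,-0.001,0.08],[0,0,0]],[[-0.002,-0.001,0.1],[0,0,0]],[[-0.002,-0.001,0.113],[0,0,0]],[[-0.002,-0.001,0.113],[0,0,0]]]' 0.7 && python3 -m jog '[[[0,0,0],[0,0,0]],[[0,0,0],[0,0,0]],[[0,0,0],[0,0,0]],[[0,0,0],[0,0,0]],[[0,0,0],[0,0,0]]]' 0 80
python3 -c "
from h import *
rel([.5583,-.3791,.057],pad(-3.013))"
```

```text
t: 3.2
tool_pos: [0.5587, -0.3766, 0.059]
tool_rot: [-0.202, 3.134, -0.001]
contact_force: [-0.6, 0.8, -0.1]
opening: 0.06
grip_force: 0.0
t: 3.7
tool_pos: [0.5596, -0.3776, 0.061]
tool_rot: [-0.201, 3.132, -0.005]
contact_force: [-0.4, 0.5, 6.3]
opening: 0.0243
grip_force: 78.0
t 3.7 pos [ 0.5596 -0.3776  0.061 ] q [-0.7   0.31  1.61  0.    1.21 -2.4 ] F [-0.4  0.5  6.3] op 0.0243 grip 78.0
shift [ 0.0015 -0.0013  0.004 ] turn [-0.0033  0.0031 -0.0003]
```

```bash
python3 -m jog '[[[0,0,-0.03],[0,0,0]],[[0,0,-0.07],[0,0,0]],[[0,0,-0.12],[0,0,0]],[[0,0,-0.17],[0,0,0]],[[0,0,-0.22],[0,0,0]]]' && python3 -m jog '[[[0,0,0],[0,0,0]],[[0,0,0],[0,0,0]],[[0,0,0],[0,0,0]]]'
cat >> h.py <<'E'
C,S40=np.cos(np.radians(40)),np.sin(np.radians(40))
def rack(psi): return R.from_euler('z',psi).as_matrix()@np.array([[-C,0,S40],[0,-1,0],[S40,0,C]]).T.T
E
python3 -c "
from h import *
np.set_printoptions(precision=3,suppress=True)
Q=rack(.085);print(Q)
rel([.5,0,.4],rot(Q[:,0],-Q[:,2]))"
```

```text
t: 4.2
tool_pos: [0.5576, -0.376, 0.2798]
tool_rot: [0.201, -3.135, -0.001]
contact_force: [0.9, 0.1, -0.7]
opening: 0.0242
grip_force: 78.6
t: 4.5
tool_pos: [0.5574, -0.3758, 0.2758]
tool_rot: [0.201, -3.133, -0.004]
contact_force: [1.2, -0.4, -2.0]
opening: 0.0244
grip_force: 78.8
[[-0.763  0.085  0.64 ]
 [-0.065 -0.996  0.055]
 [ 0.643  0.     0.766]]
t 4.5 pos [ 0.557 -0.376  0.276] q [-0.7   0.14  1.44 -0.    1.56 -2.4 ] F [ 1.2 -0.4 -2. ] op 0.0244 grip 78.8
shift [ 0.009  0.38  -0.123] turn [-0.013  0.696  0.042]
```

```bash
python3 -m jog '[[[0,0.03,-0.02],[0,0.14,0.01]],[[0,0.06,-0.04],[0,0.28,0.02]],[[0,0.09,-0.06],[-0.01,0.42,0.03]],[[0,0.12,-0.08],[-0.01,0.56,0.04]],[[0,0.15,-0.1],[-0.013,0.69,0.042]]]' 
python3 -c "
from h import *
Q=rack(.085);s=np.array([.4977,.0033,.1741])
rel(s+Q@[-.09,0,.08-.019],rot(Q[:,0],-Q[:,2]))"
```

```text
t: 5.0
tool_pos: [0.5388, -0.2261, 0.3764]
tool_rot: [0.104, -2.441, 0.038]
contact_force: [0.6, -0.7, -2.0]
opening: 0.024
grip_force: 78.8
t 5.0 pos [ 0.5388 -0.2261  0.3764] q [-0.38  0.31  1.19 -0.38  2.24 -2.19] F [ 0.6 -0.7 -2. ] op 0.024 grip 78.8
shift [-0.2037  0.2322  0.1076] turn [-0.0005 -0.0006 -0.    ]
```

```bash
python3 -m jog '[[[-0.03,0.035,0],[0,0,0]],[[-0.06,0.07,0],[0,0,0]],[[-0.09,0.105,0],[0,0,0]],[[-0.12,0.14,0],[0,0,0]],[[-0.15,0.175,0.01]  ,[0,0,0]]]' >/dev/null;  python3 -m jog '[[[-0.03,0.033,0.02],[0,0,0]],[[-0.054,0.057,0.06],[0,0,0]],[[-0.054,0.057,0.098],[0,0,0]],[[-0.054,0.057,0.098],[0,0,0]],[[-0.054,0.057,0.098],[0,0,0]]]' 
python3 -c "
from h import *
wrist('w2')
Q=rack(.085);s=np.array([.4977,.0033,.1741])
rel(s+Q@[-.09,0,.08-.019],rot(Q[:,0],-Q[:,2]))"
```

```text
t: 6.0
tool_pos: [0.6055, 0.0108, 0.1614]
tool_rot: [0.104, -2.443, 0.039]
contact_force: [-0.3, -0.9, -0.5]
opening: 0.0246
grip_force: 78.7
t 6.05 pos [0.6075 0.0104 0.1641] q [-0.06  0.51  1.28 -0.11  2.03 -1.73] F [ 0.9 -0.4 -0.7] op 0.0246 grip 78.7
shift [0.0008 0.0022 0.002 ] turn [-0.0013  0.007  -0.0013]
```

View pics/w2.png

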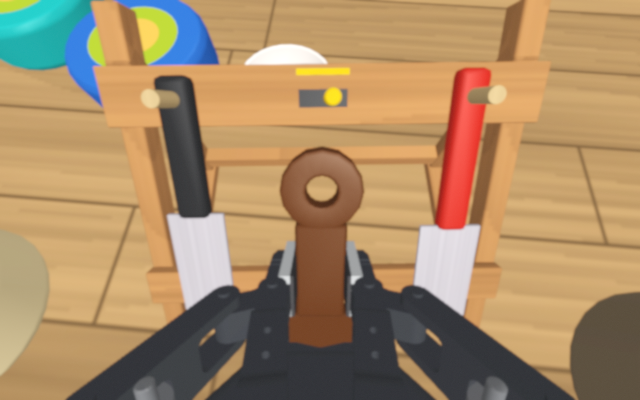

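The peg tip is at (333,96), the slot centre at (323,97.5) and the paddle's hole at (322,189). The rail tilts about −0.012 in the image.

```bash
cat >> h.py <<'E'
def tl(n,u,v,z):  # pixel -> tool-frame point at tool-z plane, using mount
    from station import optics
    M=np.load('mount.npy');d=cam(n)
    w=M[:3,:3]@[(u-d['cx'])/d['fx'],(v-d['cy'])/d['fy'],1];c=M[:3,3];return c+w*(z-c[2])/w[2]
E
python3 -c "
from station import optics
from h import *
np.set_printoptions(precision=4,suppress=True)
np.save('mount.npy',optics.get_image('wrist')['mount'])
d=cam('w2');print(d['cx'],d['cy'])
for z in(-.015,-.021,-.027):print('hole',tl('w2',322,189,z), 'ringtop/bottom',tl('w2',322,148,z)[0],tl('w2',322,230,z)[0])
for z in(.058,.065,.072):print('slot',tl('w2',323,97.5,z),'up/low',tl('w2',323,65,z)[0],tl('w2',323,124,z)[0],'peg',tl('w2',333,96,z-.038),'ends',tl('w2',299,97,z)[1],tl('w2',348,97,z)[1])
"
```

```text
320.05896924569294 198.7567705334201
hole [ 0.0459  0.001  -0.015 ] ringtop/bottom 0.06555695862131151 0.02409781522400198
hole [ 0.0477  0.0009 -0.021 ] ringtop/bottom 0.06643816997357756 0.02692465144047456
hole [ 0.0495  0.0009 -0.027 ] ringtop/bottom 0.06731938132584359 0.029751487656947143
slot [0.0891 0.002  0.058 ] up/low 0.10926459454560991 0.07162104516284139 peg [0.089  0.0072 0.02  ] ends -0.014364525287208258 0.019091166240443633
slot [0.0893 0.0021 0.065 ] up/low 0.11013343637588087 0.07117796111107981 peg [0.0892 0.0075 0.027 ] ends -0.014866122405828451 0.01975554279689125
slot [0.0895 0.0022 0.072 ] up/low 0.11100227820615183 0.07073487705931822 peg [0.0894 0.0078 0.034 ] ends -0.015367719524448646 0.020419919353338863
```

```bash
python3 -m jog '[[[0.02,0.003,0],[0,0,0]],[[0.0425,0.0065,0],[0,0,0]],[[0.0425,0.0065,0.015],[0,0,0]],[[0.0425,0.0065,0.03],[0,0,0]],[[0.0425,0.0065,0.03],[0,0,0]]]' >/dev/null;  python3 -m jog '[[[0,0,0],[0,0,0]],[[0,0,0],[0,0,0]]]' 
python3 -c "
from h import *
wrist('w3')
im=cv2.imread('pics/w3.png');cv2.imwrite('pics/w3c.png',cv2.resize(im[40:240,220:420],None,fx=3,fy=3,interpolation=cv2.INTER_CUBIC))
"
```

```text
t: 6.8
tool_pos: [0.5568, 0.0125, 0.1699]
tool_rot: [0.103, -2.453, 0.04]
contact_force: [-0.1, -0.4, -1.5]
opening: 0.0244
grip_force: 78.8
```

View pics/w3c.png

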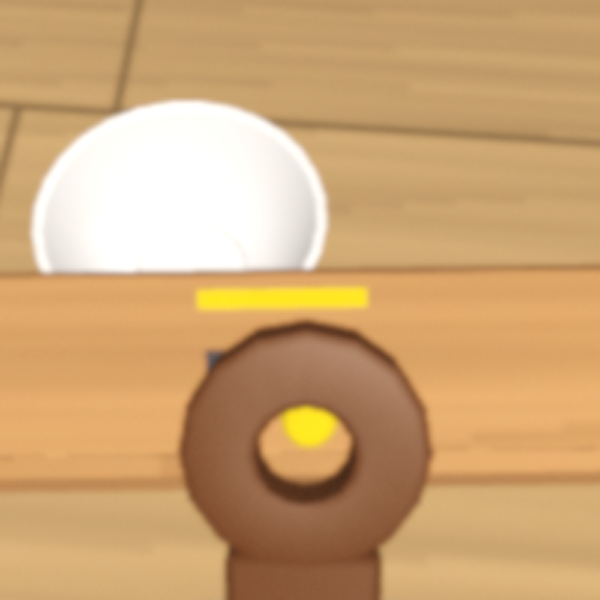

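The peg tip is visible through the hole at ≈ (323.3,180). The hole's top rim is centred at ≈ (322,188.5).

```bash
python3 -c "
from h import *
np.set_printoptions(precision=4,suppress=True)
print('hole',tl('w3',322,188.5,-.021))
for z in(-.005,-.002,.001,.004):print('peg',tl('w3',323.3,180,z),'botedge',tl('w3',323.3,188.7,z))
Q=rack(.0975);rel([.5568,.0125,.1699],rot(Q[:,0],-Q[:,2]))
"
```

```text
hole [ 0.0479  0.0009 -0.021 ]
peg [ 0.0477  0.0017 -0.005 ] botedge [ 0.043   0.0017 -0.005 ]
peg [ 0.0469  0.0017 -0.002 ] botedge [ 0.0421  0.0018 -0.002 ]
peg [0.0461 0.0018 0.001 ] botedge [0.0412 0.0018 0.001 ]
peg [0.0453 0.0018 0.004 ] botedge [0.0403 0.0018 0.004 ]
t 6.85 pos [0.5566 0.0125 0.1697] q [-0.06  0.39  1.43 -0.1   2.   -1.73] F [ 0.5  0.4 -1. ] op 0.0241 grip 78.8
shift [ 0.     -0.0001 -0.0003] turn [ 0.0063  0.0108 -0.0112]
```

```bash
python3 -m jog '[[[-0.001,0.001,0],[0.005,0.01,-0.01]],[[-0.001,0.001,0.006],[0.005,0.01,-0.01]],[[-0.001,0.001,0.012],[0.005,0.01,-0.01]],[[-0.001,0.001,0.017],[0.005,0.01,-0.01]],[[-0.001,0.001,0.017],[0.005,0.01,-0.01]]]' ;  python3 -m jog '[[[0,0,0.006],[0,0,0]],[[0,0,0.012],[0,0,0]],[[0,0,0.018],[0,0,0]],[[0,0,0.018],[0,0,0]]]' 
python3 -c "
from h import *
wrist('w4')
im=cv2.imread('pics/w4.png');cv2.imwrite('pics/w4c.png',cv2.resize(im[40:240,220:420],None,fx=3,fy=3,interpolation=cv2.INTER_CUBIC))
Q=rack(.0975);rel([.5,0,.15],rot(Q[:,0],-Q[:,2]))
"
```

```text
t: 7.35
tool_pos: [0.5441, 0.0129, 0.1536]
tool_rot: [0.118, -2.437, 0.042]
contact_force: [0.0, -0.1, -1.8]
opening: 0.0242
grip_force: 78.8
t: 7.75
tool_pos: [0.5326, 0.0118, 0.14]
tool_rot: [0.117, -2.437, 0.042]
contact_force: [0.3, 0.2, -2.0]
opening: 0.0244
grip_force: 78.8
t 7.8 pos [0.5331 0.0117 0.1404] q [-0.06  0.38  1.5  -0.11  1.95 -1.73] F [ 0.6 -0.6 -0.1] op 0.0241 grip 78.8
shift [ 0.0322 -0.0085  0.0146] turn [ 0.0016 -0.003  -0.0007]
```

View pics/w4c.png

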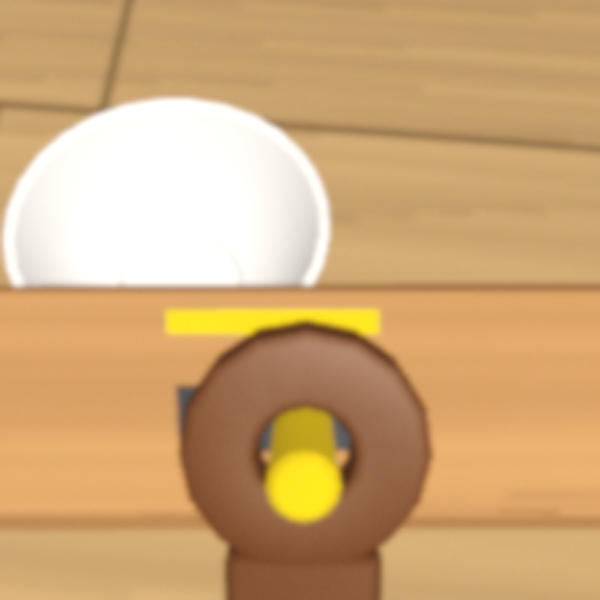

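The peg comes up through the hole, centred, with no contact force. I'll carry on down it.

```bash
python3 -m jog '[[[0,0,0.003],[0,0,0]],[[0,0,0.006],[0,0,0]],[[0,0,0.007],[0,0,0]],[[0,0,0.007],[0,0,0]]]';  python3 -m jog '[[[0,0,0.0015],[0,0,0]],[[0,0,0.003],[0,0,0]],[[0,0,0.003],[0,0,0]]]';python3 -m jog '[[[0,0,0.001],[0,0,0]],[[0,0,0.002],[0,0,0]],[[0,0,0.002],[0,0,0]]]'
```

```text
t: 8.2
tool_pos: [0.529, 0.0113, 0.1354]
tool_rot: [0.118, -2.439, 0.042]
contact_force: [-0.2, 0.3, -1.3]
opening: 0.0244
grip_force: 78.8
t: 8.5
tool_pos: [0.528, 0.0112, 0.134]
tool_rot: [0.118, -2.441, 0.042]
contact_force: [2.7, 0.8, 2.1]
opening: 0.0243
grip_force: 79.3
t: 8.8
tool_pos: [0.528, 0.0112, 0.134]
tool_rot: [0.118, -2.444, 0.042]
contact_force: [6.5, 2.7, 7.9]
opening: 0.0243
grip_force: 80.0
```

```bash
python3 -m jog '[[[0,0,-0.002],[0,0,0]],[[0,0,-0.002],[0,0,0]]]';  python3 -m jog '[[[0,0,0],[0,0,0]],[[0,0,0],[0,0,0]],[[0,0,0],[0,0,0]],[[0,0,0],[0,0,0]]]' 0.6 
python3 -c "
from h import *
wrist('w5')"
```

```text
t: 9.0
tool_pos: [0.528, 0.0112, 0.134]
tool_rot: [0.118, -2.441, 0.042]
contact_force: [4.5, 1.2, 4.2]
opening: 0.0238
grip_force: 79.7
t: 9.4
tool_pos: [0.5267, 0.0111, 0.1327]
tool_rot: [0.117, -2.438, 0.042]
contact_force: [0.0, -0.7, 0.5]
opening: 0.0513
grip_force: 0.0
```

View pics/w5.png

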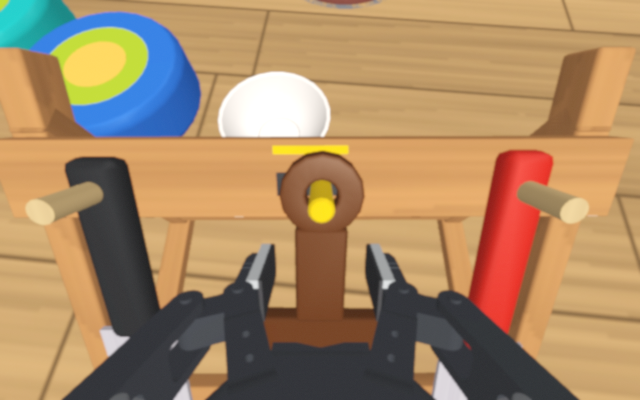

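It is released: the peg at ≈ (321,205) stands through the hole, the paddle is straight, and the fingers are clear on both sides. I'll retract and check.

```bash
python3 -m jog '[[[0,0,-0.02],[0,0,0]],[[0,0,-0.05],[0,0,0]],[[0,0,-0.09],[0,0,0]],[[0,0,-0.12],[0,0,0]],[[0,0,-0.12],[0,0,0]]]' ;python3 -m jog '[[[0,0,0],[0,0,0]],[[0,0,0],[0,0,0]]]'
python3 -c "
from h import *
from station import optics
wrist('w6');a=cv2.imread('pics/w6.png')
b=optics.get_image('scene')['image'][150:300,220:400]
cv2.imwrite('pics/f.png',np.hstack([cv2.resize(a,(400,250)),cv2.resize(b,(300,250))]))"
```

```text
t: 9.95
tool_pos: [0.6071, 0.0184, 0.2288]
tool_rot: [0.117, -2.447, 0.043]
contact_force: [0.6, 0.4, 0.9]
opening: 0.0512
grip_force: 0.0
t: 10.15
tool_pos: [0.6029, 0.0185, 0.2232]
tool_rot: [0.118, -2.436, 0.042]
contact_force: [-0.4, -1.1, 0.7]
opening: 0.0512
grip_force: 0.0
```

View pics/f.png

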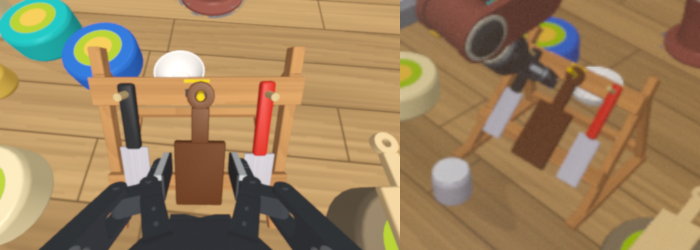

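The final view shows the paddle hanging straight on the peg, with its hole at (201,97) and its blade on the lower rail. The gripper is clear of everything.

```bash
python3 -c "
from station import job
print(job.finish_job())"
```

```text
the job is handed in; nothing more can be done
None
```

The walnut paddle hangs released on the yellow peg, straight down the slope on both rails by the last pictures; I handed the job in at about 10 s, and no verdict came back.

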